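Turn a tin's bar label to the stock scanner and book it in

ROBOT

A 7-joint arm with a two-finger parallel gripper is mounted at the origin on the work surface. World frame = base frame: x ahead of the robot, y to its left, z up, the work surface at z = 0. Lengths are in m, angles in rad, forces in N, time in s.
With the tool pointing down it reaches from about 0.4 to 0.85 m from the base axis. Payload 10.4 kg.
Tool frame: the origin (TCP) lies between the finger pads; the fingertips stand manip.tip_extent ahead of it and the grasp point (between the pads) lies 6 mm ahead of it (manip.tip_extent is the distance from the TCP to the fingertips, in m); z points along the fingers, y is the line along which they close (so a half turn about z gives the same grasp; the last joint's range is limited). The gripper opens to 85 mm and grips with 20 to 120 N. Pads are 22 mm wide; open, the fingers measure 114 mm over their backs; the gripper's body (76 mm by 85 mm) begins 54 mm behind the grasp point. The pads swing forward as they close: fully open they stand 13 mm farther back than shut.
Start: joints at [1.135, 0.332, -0.065, 1.46, 0.022, 1.35, -0.088], TCP at [0.251, -0.573, 0.233] pointing down, gripper open.
Joint ranges: [-2.6, 2.6], [-0.5, 2.12], [-1.47, 1.34], [0.16, 2.42], [-1.27, 4.41], [0.06, 2.06], [-2.6, 2.6]. Speed limits (rad/s): [2.22, 2.22, 2.79, 2.79, 3.14, 3.14, 3.14].

INTERFACE

Orientations are given as a unit quaternion [x, y, z, w].
In Python, from workcell import get_obs, optics, workorder, manip gives the robot as it stands.
- The arm moves only by the tool jog_arm, never from a script. Its argument "increments" is a list of rows, each a list of 7 numbers: the shift along the tool's x, y, z in m, then the turn, a rotation vector about the tool's x, y, z in rad, then the opening, from -1 (shut) to 1 (fully open). A call has 1 to 5 rows; each row is the pose to reach, as a shift and turn from the pose commanded when the call began, along the tool's axes at that moment; what a row does not reach only later rows make up. A row lasts 1/12 s, in which the tool goes at most 41.7 mm and 7.16 degrees, less where a joint would pass 70% of its speed; a pose out of reach is approached as far as the arm can. A call with a gripper value outside its range is refused whole. The fingers move at their own pace and stop on an object; "grip_force" is the grip in N (left out, the last holds). Time passes only in rows, so rows that repeat a pose let the fingers close. It gives the time, the measured TCP pose, the force, the opening and the grip force at its end, in the units of the state.
- get_obs(): the state, without advancing time (a new reading comes with each control period).
- optics.camera(name): name is "side" or "top"; returns a dict with "color" (384x512x3 uint8, red, green, blue), "depth" (384x512 float32, m along the optical axis (not along the pixel's ray), 0 where there is no reading), "K" (3x3 intrinsics, pixels), "R" (3x3) and "t" (3): a world point X has camera coordinates R X + t. Camera axes: x right, y down, z forward; pixel columns grow to the right and rows downward; lengths in m; the calibration is good to about 2 mm. A picture is of the moment at which its call begins.
- workorder.hand_in(): hands the job in; it is judged then, once.
The state is a dict: "clock": time; "joint_pos": joint angles; "joint_velocities": joint speeds; "tau": joint torques, N m; "position": TCP position; "ee_rot": TCP orientation; "ft_force": force on the tool from outside, world axes, zero at the start; "torque": the same for the moment, N m; "grip_width": opening from 0.0 (shut) to 1.0 (fully open); "grasp_force": force on a finger pad.
Only numpy, scipy, OpenCV 4.12 (cv2) and the standard library are available. Lean on these libraries where they do the work, as an engineer would, in place of code of your own. Each camera call takes 0.05 s, during which the arm holds its last target. There are 200 camera calls.

TASK

In the key shop, the blue tin of key blanks stands in the leaning rest of the stock scanner with its white bar label turned away. Turn the tin, without taking it out of its rest, until the label faces the scanner's red window squarely and the tin sits fully home; then press the scanner's green button all the way down and let it go. Do not push the other things on the mat about.

Things in the scene. Friction and masses are not known exactly. Their poses are not given: they have to be found in the camera images.
- tin: Blue metal tin with bare-metal lid, 54 mm diameter, 120 mm tall, 0.2 to 0.4 kg, loose in the scanner's rest. Origin: centre of its underside; z up its axis to the lid (leaning 32 degrees with the rest); x from the axis to the middle of the white bar label (75 degrees of the side, 12 to 100 mm up). A red stripe on the lid, centre to rim, also points along x.
- label (a point): Middle of the white bar label on the tin's side: 27 mm out from the axis along the tin's x, 56 mm up.
- lid (a point): Centre of the top of the tin's lid, 120 mm up its axis.
- scanner: Fixed stock scanner: orange deck 172 x 215 mm leaning 32 degrees, face up and to the robot. Origin: centre of the rest's floor, on the deck's face; z square to the deck (the rest's axis), x up the slope to the scanner block, y to the button. Rest: grey three-quarter cup, 57 mm inside, walls 40 mm high, 5 mm thick, open to +x. Black scanner block: 45 to 89 mm out along x, 96 wide, 60 high.
- window (a point): Middle of the red window on the scanner block's face towards the rest: 45 mm out along the scanner's x, 34 mm above the deck. The label must face it, so the tin's x must point along the scanner's x.
- button_top (a point): Centre of the top of the green push button on the deck, 100 mm beside the rest along the scanner's y. Button 32 mm in diameter, its top 22 mm above the deck's face, in a black collar 48 mm across and 12 mm high; it is pressed along the scanner's -z.
- button (a joint): Travel of the button: 0 up, 0.006 m fully down; fully down takes about 5 N.
- mat: Fixed grey mat, 460 x 600 x 3 mm, that all these things stand on; origin at the centre of its underside.
- green_tin: Bystander: green tin standing upright, 54 mm in diameter, 120 mm tall, origin under its centre.
- yellow_tin: Bystander: yellow tin standing upright, 54 mm in diameter, 120 mm tall, origin under its centre.
- bottle: Bystander: small white bottle with a blue cap, 52 mm in diameter, 150 mm tall, origin under its centre.
- pen: Bystander: black marker pen lying along its x, 140 mm long, 14 mm thick.
- fob: Bystander: black car key fob lying along its x, 62 x 34 x 14 mm, with a steel key blade.
- adapter: Bystander: black plug-in power adapter, 70 x 45 x 36 mm, its two pins pointing along its x.
- screwdriver: Bystander: screwdriver with a red handle lying along its x, 160 mm long, 26 mm thick.
There are look-alikes about, which are no part of the job. What is shaped like the tin but orange is not meant.

How it is judged:
By the outcome, as a careful person would: the job done as asked, in the order asked, and still so for the second after the job is handed in, with the robot touching nothing.
It also fails if it takes over 58 s, if anything falls off the work surface, if the arm or the gripper's body presses on something with over 40 N, if the wrist force passes 120 N, or if a joint passes its speed limit or range.

## Working session

There is one attempt and no reset: what is moved stays moved. The work goes in short steps, Python scripts to look and compute and a tool call to move; the robot and the scene stay as the last step left them, time stands still between calls to the robot, and variables do not carry over. Pictures are saved under pics/ and viewed, at most 10 in all, crops included, and the job is handed in when it is done.

Besides the shell and the picture viewer there is one more tool, called as a command line: name --pt "numbers of a row" for each row, then --argument value for the rest. jog_arm: Moves the arm, as the interface text tells. Its arguments: {"type":"object","properties":{"increments":{"type":"array"},"grip_force":{"type":"number"}},"required":["increments"]}

```bash
mkdir -p pics; ls; python3 - <<'E'
from workcell import get_obs, optics, manip
import cv2,numpy as np
print(get_obs()); print(manip.tip_extent)
for n in("side","top"):
    c=optics.camera(n); np.savez(f"{n}0.npz",**c); print(n,c["K"].tolist(),c["R"].tolist(),c["t"].tolist())
    cv2.imwrite(f"pics/{n}0.png",cv2.resize(c["color"][:,:,::-1],(800,600)))
E
```

```text
pics
{'clock': 0.0, 'joint_pos': array([ 1.1353906 ,  0.33284903, -0.06472192,  1.46098095,  0.02158146,
        1.34992387, -0.08849103]), 'joint_velocities': array([ 9.01747984e-05,  2.18427509e-03,  2.37973390e-04, -1.68744529e-04,
       -6.18109379e-04,  6.52927689e-04, -9.73353766e-04]), 'tau': array([-1.95750495e-04, -6.25419259e+01,  4.92670492e-02, -3.91607237e+01,
        1.62912242e-02,  9.58540913e-03, -1.09939151e-04]), 'position': array([ 0.25058881, -0.57212827,  0.23231134]), 'ee_rot': array([ 9.78769319e-01,  2.04963612e-01, -1.72713174e-04, -7.12562021e-04]), 'ft_force': array([-0.03610807, -0.22079876, -0.25408065]), 'torque': array([ 0.0010772 , -0.05146217, -0.02324591]), 'grasp_force': 0.0, 'grip_width': 1.0005344416981636}
0.025
side [[355.0461486666187, 0.0, 254.34231024597247], [0.0, 355.0461486666187, 182.42516159471091], [0.0, 0.0, 1.0]] [[-0.9412346550544005, -0.33719619907243714, -0.019391943062129057], [-0.23837652974463122, 0.7038750867035274, -0.6691311473732249], [0.23927798517943616, -0.6251868405918366, -0.7428912842127486]] [0.45874133334300665, 0.17819286010483368, 1.0292650964432453]
top [[383.5754633851547, 0.0, 254.50550832441462], [0.0, 383.5754633851547, 195.03073430438056], [0.0, 0.0, 1.0]] [[0.013388251197082708, -0.9998265364306123, 0.012948041514044958], [-0.9859998669473801, -0.015353340936370212, -0.1660377586630239], [0.16620775285657644, -0.01054381198889634, -0.986034386276214]] [0.01452632447801873, 0.4893535392286981, 1.1044517716847]
```

View pics/side0.png

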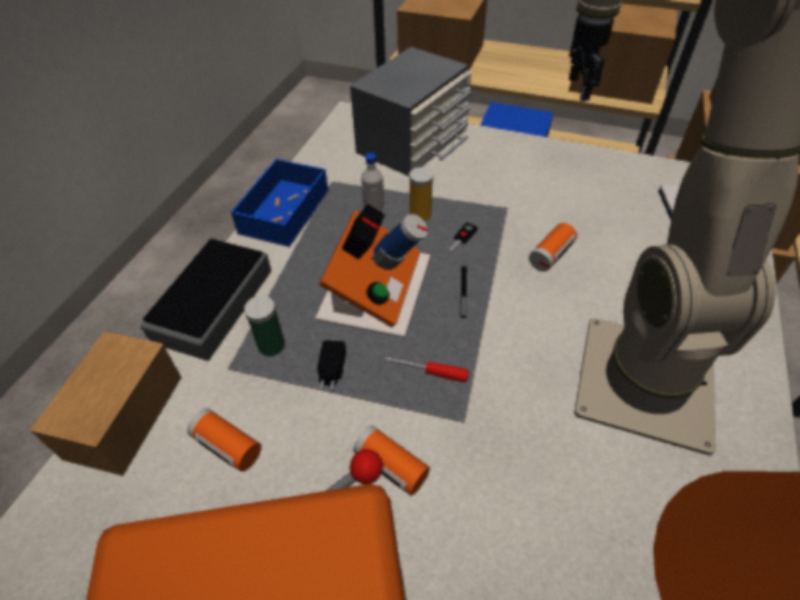

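View pics/top0.png

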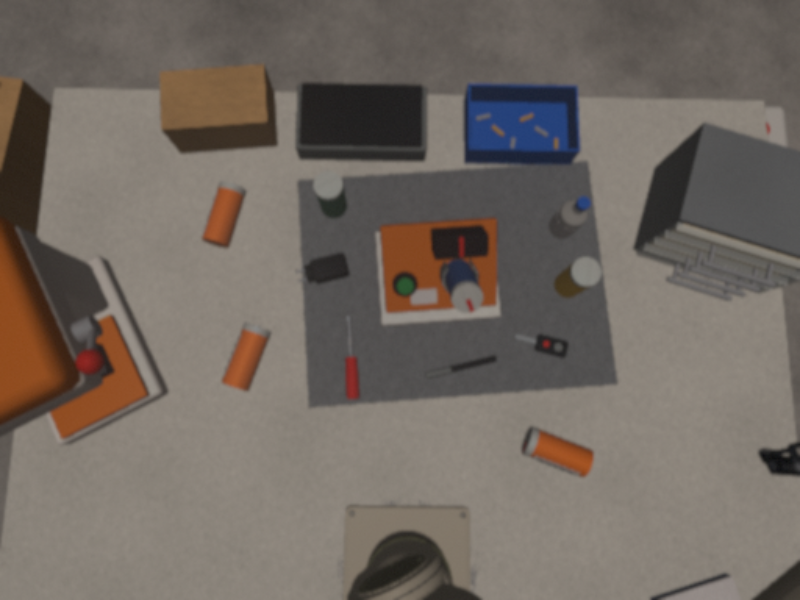

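The side view shows the leaning orange deck with the tin lid at about (413,228) and the green button at (378,292). In the top view the lid is at (467,297), its red stripe points at the robot (470,305), and the button is at (405,285). Next I'll measure these in 3D.

```bash
cat > h.py <<'E'
import numpy as np,cv2
from workcell import optics,get_obs
from scipy.spatial.transform import Rotation as Ro
def pts(c):
    v,u=np.mgrid[:384,:512]; d=c["depth"]; K=c["K"]
    P=np.stack([(u-K[0,2])*d/K[0,0],(v-K[1,2])*d/K[1,1],d],-1)
    return (P-c["t"])@c["R"], cv2.cvtColor(c["color"],cv2.COLOR_RGB2HSV).astype(int)
def plane(P):
    for _ in range(5):
        m=P.mean(0); n=np.linalg.svd(P-m,full_matrices=False)[2][2]; n*=np.sign(n[2]); r=(P-m)@n
        k=abs(r)<max(2*np.median(abs(r)),.002); P=P[k]
    return m,n
def frame(n):
    x=np.array([0,0,1.])-n*n[2]; x/=np.linalg.norm(x); return np.stack([x,np.cross(n,x),n],1)
def masks(P,H,c):
    h,s,v=H[...,0],H[...,1],H[...,2]; ok=c["depth"]>0
    near=ok&(abs(P[...,0]-.58)<.2)&(abs(P[...,1])<.17)
    return near,near&(h>=4)&(h<18)&(s>150)&(v>60)&(P[...,2]>.02),near&(h>40)&(h<85)&(s>90)&(P[...,2]>.04),near&((h<6)|(h>170))&(s>110)
E
python3 - <<'E'
from h import *
for n in("side","top"):
    c=dict(np.load(n+"0.npz")); P,H=pts(c); near,o,g,r=masks(P,H,c)
    m,nn=plane(P[o]); F=frame(nn)
    print(n,o.sum(),"deck mean",m.round(4),"n",nn.round(4),"lean",np.degrees(np.arccos(nn[2])).round(2),"x_s",F[:,0].round(3))
    q=(P-m)@F; L=near&(abs(q[...,2]-.12)<.008)
    print(" button",g.sum(),np.median(P[g],0).round(4),"h",np.median(q[g][:,2]).round(4),"local",np.median(q[g],0).round(4))
    pl=q[L]; (cx,cy),rad=cv2.minEnclosingCircle(pl[:,:2].astype(np.float32))
    print(" lid",L.sum(),"mean local",pl.mean(0).round(4),"circ",round(cx,4),round(cy,4),round(rad,4),"h",np.median(pl[:,2]).round(4),"world",(m+F@np.array([cx,cy,np.median(pl[:,2])])).round(4))
    s=L&r; print(" stripe",s.sum(),q[s].mean(0).round(4), "ang deg",np.degrees(np.arctan2(q[s].mean(0)[1]-cy,q[s].mean(0)[0]-cx)).round(1))
    f=q[o]; f=f[abs(f[:,2])<.003]; print(" deck rect",cv2.minAreaRect(f[:,:2].astype(np.float32)))
E
```

```text
side 1682 deck mean [ 0.5548 -0.0139  0.0777] n [-0.5323 -0.0408  0.8456] lean 32.27 x_s [0.843 0.065 0.534]
 button 179 [0.5885 0.0249 0.0794] h 0.0111 local [0.0654 0.0411 0.0111]
 lid 205 mean local [-0.0177 -0.0695  0.12  ] circ -0.0189 -0.0731 0.0288 h 0.1206 world [ 0.4803 -0.0929  0.1696]
 stripe 14 [-0.0325 -0.079   0.121 ] ang deg -156.6
 deck rect ((-0.0021453499794006348, -0.03952847421169281), (0.16771695017814636, 0.2148134410381317), 0.5854494571685791)
top 2145 deck mean [ 0.5644 -0.0333  0.0841] n [-0.5309 -0.0408  0.8465] lean 32.17 x_s [0.844 0.065 0.532]
 button 93 [0.5183 0.0096 0.0824] h 0.0217 local [-0.0367  0.0464  0.0217]
 lid 319 mean local [-0.0272 -0.0534  0.1206] circ -0.0292 -0.0539 0.0279 h 0.1207 world [ 0.4799 -0.0939  0.1707]
 stripe 14 [-0.0406 -0.0586  0.1207] ang deg -157.5
 deck rect ((-0.010519661009311676, -0.02166585624217987), (0.16592998802661896, 0.20934051275253296), 0.4775381088256836)
```

```bash
cat >> h.py <<'E'
N=np.array([-.5315,-.0408,.846]); N/=np.linalg.norm(N); F=frame(N); LID=np.array([.480,-.0935,.1703])
def tool(phi):
    a=np.radians(phi); y=F@[np.cos(a),np.sin(a),0]; return np.stack([np.cross(y,-N),y,-N],1)
def inc(pos,phi):
    o=get_obs(); R=Ro.from_quat(o["ee_rot"]).as_matrix()
    print("inc",(R.T@(pos-o["position"])).round(4).tolist(),Ro.from_matrix(R.T@tool(phi)).as_rotvec().round(4).tolist(),"t",round(o["clock"],2),"q",o["joint_pos"].round(2).tolist(),"F",o["ft_force"].round(1))
E
python3 -c "
from h import *
inc(LID+.08*N,-90); print(LID+.08*N)"
```

```text
inc [0.3619, -0.3605, -0.0051] [-0.0957, 0.5571, 0.3269] t 0.1 q [1.14, 0.33, -0.06, 1.46, 0.02, 1.35, -0.09] F [-0.2 -0.3  0.2]
[ 0.4374773  -0.09676421  0.2379843 ]
```

jog_arm --pt "0.028 -0.028 -0.02 0 0 0 1" --pt "0.056 -0.056 -0.02 -0.01 0.05 0.03 1" --pt "0.084 -0.084 -0.02 -0.02 0.12 0.07 1" --pt "0.112 -0.112 -0.02 -0.035 0.2 0.12 1" --pt "0.14 -0.14 -0.02 -0.045 0.27 0.16 1"

```text
clock: 0.52
position: [0.3233, -0.3865, 0.253]
ee_rot: [0.983, 0.123, 0.138, -0.006]
ft_force: [0.7, -0.5, 1.0]
grip_width: 0.996
grasp_force: 0.0
```

```bash
python3 -c "
from h import *
inc(LID+.08*N,-90)"
```

```text
inc [0.1718, -0.2535, 0.0583] [-0.0484, 0.2835, 0.1641] t 0.52 q [1.1, -0.02, -0.14, 1.85, -0.27, 1.2, -0.29] F [ 0.7 -0.5  1. ]
```

jog_arm --pt "0.02 -0.03 0.007 -0.006 0.03 0.02 1" --pt "0.04 -0.06 0.014 -0.012 0.08 0.045 1" --pt "0.06 -0.09 0.02 -0.02 0.13 0.07 1" --pt "0.08 -0.118 0.027 -0.03 0.18 0.1 1" --pt "0.1 -0.148 0.034 -0.035 0.22 0.13 1"

```text
clock: 0.93
position: [0.3886, -0.2175, 0.2434]
ee_rot: [0.968, 0.055, 0.246, -0.011]
ft_force: [0.6, 0.3, 0.6]
grip_width: 1.001
grasp_force: 0.0
```

```bash
python3 -c "
from h import *
inc(LID+.08*N,-90)"
```

```text
inc [0.0524, -0.1145, 0.0338] [-0.0131, 0.0652, 0.0343] t 0.93 q [1.0, -0.32, -0.28, 2.18, -0.54, 0.99, -0.5] F [0.6 0.3 0.6]
```

jog_arm --pt "0.015 -0.03 0.009 -0.003 0.015 0.008 1" --pt "0.03 -0.06 0.018 -0.006 0.03 0.016 1" --pt "0.045 -0.09 0.027 -0.01 0.05 0.025 1" --pt "0.052 -0.114 0.034 -0.013 0.065 0.034 1" --pt "0.052 -0.114 0.034 -0.013 0.065 0.034 1"

```text
clock: 1.35
position: [0.4373, -0.0941, 0.237]
ee_rot: [0.96, 0.041, 0.276, -0.011]
ft_force: [0.3, 0.6, 0.8]
grip_width: 0.996
grasp_force: 0.0
```

```bash
python3 - <<'E'
from h import *
inc(LID+.08*N,-90); inc(LID-.012*N,-90)
c=optics.camera("top"); P,H=pts(c); cv2.imwrite("pics/t1.png",cv2.resize(c["color"][120:280,180:420,::-1],(720,480),interpolation=cv2.INTER_CUBIC))
c=dict(np.load("top0.npz"));cv2.imwrite("pics/t0c.png",cv2.resize(c["color"][130:215,235:335,::-1],(700,595),interpolation=cv2.INTER_CUBIC))
E
```

```text
inc [0.0005, 0.0026, -0.0008] [-0.0026, 0.003, 0.0072] t 1.35 q [0.9, -0.47, -0.5, 2.28, -0.63, 0.85, -0.77] F [0.3 0.6 0.8]
inc [0.0007, 0.0029, 0.0912] [-0.0026, 0.003, 0.0072] t 1.35 q [0.9, -0.47, -0.5, 2.28, -0.63, 0.85, -0.77] F [0.3 0.6 0.8]
```

View pics/t0c.png

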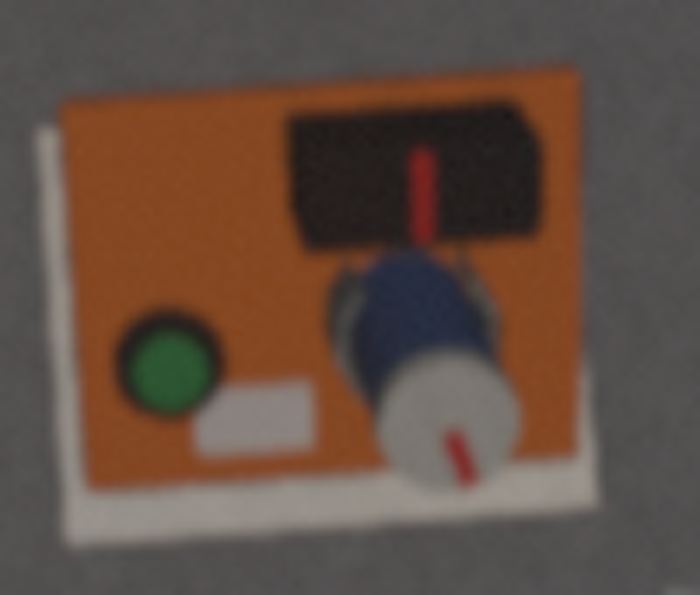

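The crop shows the lid centred at (450,420) with its stripe pointing to (470,485), and the button at (170,370). Before descending I'll check the lid plane and the button centre.

```bash
python3 - <<'E'
from h import *
for n in("side","top"):
    c=dict(np.load(n+"0.npz")); P,H=pts(c); near,o,g,r=masks(P,H,c)
    q=(P-LID)@F
    L=near&(np.hypot(q[...,0],q[...,1])<.024)&(abs(q[...,2])<.008)
    print(n,"lid normal local",(plane(P[L])[1]@F).round(3),q[L].mean(0).round(4))
    b=g&(abs(q[...,1]-.1)<.04)&(abs(q[...,0])<.05); cnt=np.argwhere(b); (v,u),rr=cv2.minEnclosingCircle(cnt.astype(np.float32))
    print(" btn local to lid",q[b].mean(0).round(4),np.median(q[b],0).round(4),b.sum(), "deck h",np.median(q[o][:,2]).round(4),"spread",q[b].min(0).round(3),q[b].max(0).round(3))
    bl=near&(H[...,2]<60)&(q[...,2]>-.075)&(q[...,2]<-.05)&(abs(q[...,1])<.08)&(q[...,0]>.03); print(" block top",q[bl].min(0).round(3),q[bl].max(0).round(3))
E
```

```text
side lid normal local [-0.026 -0.008  1.   ] [-0.0006  0.0009 -0.0003]
 btn local to lid [-0.0078  0.1044 -0.1023] [-0.0079  0.1057 -0.101 ] 86 deck h -0.1215 spread [-0.025  0.084 -0.113] [ 0.007  0.116 -0.095]
 block top [ 0.05  -0.046 -0.075] [ 0.094  0.051 -0.058]
top lid normal local [-0.055 -0.003  0.998] [ 0.0007 -0.0003  0.0008]
 btn local to lid [-0.0079  0.1    -0.0992] [-0.0076  0.0999 -0.0986] 93 deck h -0.1205 spread [-0.025  0.085 -0.11 ] [ 0.006  0.114 -0.092]
 block top [ 0.052 -0.044 -0.075] [ 0.096  0.049 -0.056]
```

```bash
cat >> h.py <<'E'
N0=N.copy(); F0=F.copy()
N=N0-.045*F0[:,0]; N/=np.linalg.norm(N); F=np.stack([np.cross(F0[:,1],N),F0[:,1],N],1)
E
python3 -c "
from h import *
inc(LID-.012*N,-90)"
```

```text
inc [0.0016, 0.0005, 0.0918] [-0.0016, 0.0481, 0.0065] t 1.4 q [0.9, -0.46, -0.49, 2.28, -0.63, 0.85, -0.76] F [-0.1 -0.6  0.5]
```

jog_arm --pt "0.0016 0.0005 0.01 0 0.048 0.006 1" --pt "0.0016 0.0005 0.03 0 0.048 0.006 1" --pt "0.0016 0.0005 0.05 0 0.048 0.006 1" --pt "0.0016 0.0005 0.065 0 0.048 0.006 1" --pt "0.0016 0.0005 0.065 0 0.048 0.006 1"

```text
clock: 1.82
position: [0.4723, -0.0963, 0.1812]
ee_rot: [0.954, 0.035, 0.298, -0.013]
ft_force: [-1.2, 0.8, 0.3]
grip_width: 1.002
grasp_force: 0.0
```

```bash
python3 -c "
from h import *
inc(LID-.012*N,-90)"
```

```text
inc [0.0003, -0.0022, 0.0254] [-0.0028, 0.0024, -0.0048] t 1.82 q [0.87, -0.32, -0.54, 2.33, -0.69, 0.61, -0.71] F [-1.2  0.8  0.3]
```

jog_arm --pt "0 -0.002 0.012 -0.002 0 0 1" --pt "0 -0.002 0.025 -0.002 0 0 1" --pt "0 -0.002 0.025 -0.002 0 0 1" --pt "0 -0.002 0.025 -0.002 0 0 0.6" --pt "0 -0.002 0.025 -0.002 0 0 0.45" --grip_force 25

```text
clock: 2.23
position: [0.4867, -0.0937, 0.1639]
ee_rot: [0.953, 0.034, 0.299, -0.011]
ft_force: [0.7, -0.6, 0.2]
grip_width: 0.75
grasp_force: 0.0
```

```bash
python3 - <<'E'
from h import *
inc(LID-.012*N,-90); print(get_obs()["grip_width"])
for n in("side","top"):
    c=optics.camera(n); v0,u0=(100,190) if n=="side" else (130,220)
    cv2.imwrite(f"pics/{n}2.png",cv2.resize(c["color"][v0:v0+120,u0:u0+130,::-1],(520,480),interpolation=cv2.INTER_CUBIC))
a=cv2.imread("pics/side2.png");b=cv2.imread("pics/top2.png");cv2.imwrite("pics/two2.png",cv2.resize(np.hstack([a,b]),(800,370)))
E
```

```text
inc [-0.0019, -0.0007, 0.0029] [0.0017, -0.001, -0.0038] t 2.23 q [0.87, -0.26, -0.58, 2.33, -0.69, 0.54, -0.73] F [ 0.7 -0.6  0.2]
0.7503926713590787
```

View pics/two2.png

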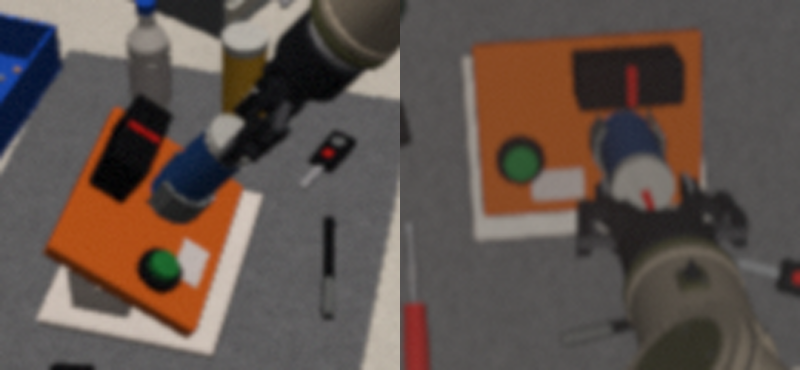

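The side view (left) shows the fingers near (250,140), only about level with the lid at (225,135). The top view (right) has the lid at (640,180) and fingers at (590,225) and (735,215), lower on the picture than I expected. I'll project the TCP and compare.

```bash
python3 - <<'E'
from h import *
o=get_obs(); R=Ro.from_quat(o["ee_rot"]).as_matrix(); p=o["position"]; print(p,R.round(3).tolist())
ims=[]
for n in("side","top"):
    c=optics.camera(n); v0,u0=(100,190) if n=="side" else (130,220); im=cv2.resize(c["color"][v0:v0+120,u0:u0+130,::-1],(650,600),interpolation=cv2.INTER_CUBIC)
    for X,col in((p,(255,255,0)),(p+R[:,2]*.025,(0,255,255)),(p+R[:,1]*.045,(255,0,255)),(p-R[:,1]*.045,(255,0,255)),(LID,(0,255,0))):
        q=c["K"]@(c["R"]@X+c["t"]); cv2.circle(im,(int((q[0]/q[2]-u0)*5),int((q[1]/q[2]-v0)*5)),5,col,-1)
    ims.append(im)
    P,H=pts(c); q=(P-p)@R
    k=(c["depth"]>0)&(abs(q[...,1])>.03)&(abs(q[...,1])<.07)&(abs(q[...,0])<.03)&(abs(q[...,2])<.06)
    for s in(1,-1): kk=k&(np.sign(q[...,1])==s); print(n,s,kk.sum(),np.percentile(q[kk],[5,50,95],axis=0).round(3).tolist() if kk.any() else 0)
cv2.imwrite("pics/pr.png",cv2.resize(np.hstack(ims),(800,370)))
E
```

```text
[ 0.48688814 -0.09369254  0.1640368 ] [[0.818, 0.072, 0.57], [0.059, -0.997, 0.042], [0.572, -0.0, -0.82]]
side 1 55 [[-0.006, 0.03, -0.052], [0.006, 0.033, -0.029], [0.011, 0.054, -0.006]]
side -1 95 [[-0.009, -0.062, -0.059], [0.004, -0.043, -0.032], [0.011, -0.033, -0.008]]
top 1 95 [[-0.007, 0.031, -0.059], [0.006, 0.042, -0.054], [0.012, 0.055, -0.014]]
top -1 91 [[-0.009, -0.056, -0.059], [0.006, -0.04, -0.054], [0.012, -0.032, -0.015]]
```

View pics/pr.png

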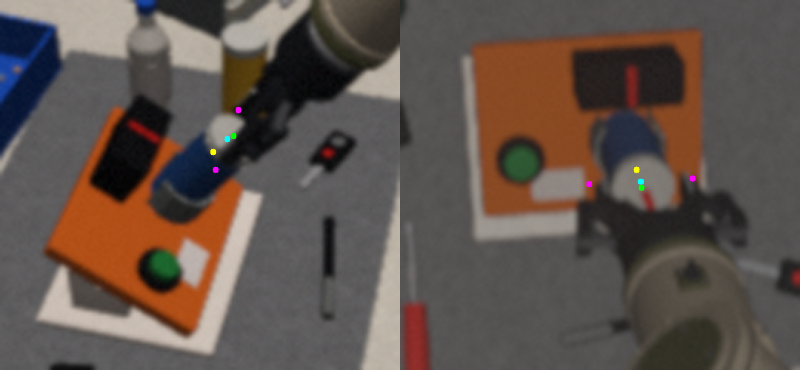

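jog_arm --pt "-0.002 -0.001 0.008 0.002 0 -0.004 0.5" --pt "-0.002 -0.001 0.015 0.002 0 -0.004 0.5" --pt "-0.002 -0.001 0.015 0.002 0 -0.004 0.5"

```text
clock: 2.68
position: [0.4937, -0.0914, 0.1489]
ee_rot: [0.954, 0.037, 0.299, -0.012]
ft_force: [0.3, 0.4, -0.8]
grip_width: 0.748
grasp_force: 0.0
```

```bash
python3 - <<'E'
from h import *
o=get_obs(); R=Ro.from_quat(o["ee_rot"]).as_matrix(); p=o["position"]; print(p,o["grip_width"]); inc(LID-.024*N,-90)
for n in("side","top"):
    c=optics.camera(n); P,H=pts(c); q=(P-p)@R
    k=(c["depth"]>0)&(abs(q[...,1])>.029)&(abs(q[...,1])<.07)&(abs(q[...,0])<.015)&(abs(q[...,2])<.04)
    for s in(1,-1): kk=k&(np.sign(q[...,1])==s); print(n,s,kk.sum(),q[kk][np.argsort(-q[kk][:,2])][:8].round(3).tolist())
    L=(np.hypot(*(((P-LID)@F)[...,:2]).transpose(2,0,1))<.024)&(abs((P-LID)@N)<.006); print(" lid",L.sum(),((P-LID)@F)[L].mean(0).round(4))
E
```

```text
[ 0.4937375  -0.09138118  0.14888625] 0.7480137346183255
inc [0.0008, 0.0011, -0.0015] [-0.0014, 0.0002, 0.0005] t 2.68 q [0.87, -0.21, -0.6, 2.33, -0.68, 0.48, -0.72] F [ 0.3  0.4 -0.8]
side 1 21 [[0.007, 0.035, -0.019], [0.001, 0.033, -0.023], [0.005, 0.034, -0.023], [0.004, 0.03, -0.023], [-0.011, 0.032, -0.024], [0.002, 0.034, -0.025], [0.01, 0.032, -0.025], [0.007, 0.034, -0.026]]
side -1 52 [[-0.003, -0.039, -0.005], [0.001, -0.038, -0.006], [0.005, -0.037, -0.006], [-0.012, -0.037, -0.007], [0.007, -0.036, -0.008], [-0.008, -0.042, -0.01], [0.005, -0.037, -0.011], [-0.013, -0.035, -0.011]]
 lid 65 [ 0.0107 -0.0009 -0.0005]
top 1 32 [[0.001, 0.033, -0.005], [-0.008, 0.033, -0.005], [0.007, 0.032, -0.006], [-0.001, 0.033, -0.006], [0.005, 0.032, -0.007], [-0.004, 0.032, -0.008], [-0.009, 0.032, -0.009], [0.01, 0.034, -0.012]]
top -1 28 [[0.008, -0.038, -0.009], [0.006, -0.038, -0.011], [0.007, -0.041, -0.014], [-0.004, -0.044, -0.015], [0.005, -0.044, -0.016], [0.011, -0.036, -0.017], [0.005, -0.042, -0.017], [0.011, -0.034, -0.018]]
 lid 186 [ 0.0046 -0.0013  0.0008]
```

jog_arm --pt "0 0.001 0 0 0 0 0.3" --pt "0 0.001 0 0 0 0 0.2" --pt "0 0.001 0 0 0 0 0.0" --pt "0 0.001 0 0 0 0 -0.2" --pt "0 0.001 0 0 0 0 -0.4" --grip_force 30

```text
clock: 3.2
position: [0.4941, -0.0927, 0.1502]
ee_rot: [0.953, 0.037, 0.299, -0.012]
ft_force: [-3.2, 1.0, 5.9]
grip_width: 0.621
grasp_force: 31.0
```

```bash
python3 - <<'E'
from h import *
o=get_obs(); print(o["position"],o["grip_width"],o["grasp_force"],o["torque"].round(2)); inc(LID-.024*N,-90)
for n in("side","top"):
    c=optics.camera(n); P,H=pts(c)
    L=(np.hypot(*(((P-LID)@F)[...,:2]).transpose(2,0,1))<.03)&(abs((P-LID)@N)<.006); q=((P-LID)@F)[L];print(" lid",L.sum(),q.min(0).round(4),q.max(0).round(4),np.median(q,0).round(4))
E
```

```text
[ 0.49410104 -0.09273217  0.15017175] 0.6213561681947174 31.033469438552856 [0.21 0.54 0.17]
inc [-0.0001, -0.0003, -0.0006] [-0.0004, -0.0014, 0.0008] t 3.2 q [0.87, -0.21, -0.6, 2.33, -0.68, 0.49, -0.72] F [-3.2  1.   5.9]
 lid 84 [-0.0078 -0.0289 -0.0057] [0.027  0.0248 0.0049] [ 0.0127 -0.0006 -0.0006]
 lid 232 [-0.0152 -0.0278 -0.0058] [0.0277 0.0283 0.0052] [ 0.0079 -0.0038  0.0004]
```

jog_arm --pt "0 0 0 0 0 -0.08 -0.4" --pt "0 0 0 0 0 -0.16 -0.4" --pt "0 0 0 0 0 -0.24 -0.4" --pt "0 0 0 0 0 -0.32 -0.4" --pt "0 0 0 0 0 -0.4 -0.4"

```text
clock: 3.72
position: [0.4943, -0.0921, 0.1503]
ee_rot: [0.926, 0.228, 0.296, 0.048]
ft_force: [-3.9, 3.5, 8.1]
grip_width: 0.619
grasp_force: 31.4
```

```bash
cat > s.py <<'E'
from h import *
o=get_obs(); R=Ro.from_quat(o["ee_rot"]).as_matrix(); print(o["grip_width"].round(3),o["torque"].round(2),"phi",np.degrees(np.arctan2(*(R[:,1]@F)[[1,0]])).round(1),"off",((o["position"]-LID)@F).round(4),"tilt",(R[:,2]@F).round(3)); inc(LID-.0235*N,67)
for n in("side","top"):
    c=optics.camera(n); P,H=pts(c); near,_,_,r=masks(P,H,c); q=(P-LID)@F
    s=r&(np.hypot(q[...,0],q[...,1])<.03)&(abs(q[...,2])<.008); m=q[s].mean(0) if s.any() else np.zeros(3); print(n,"stripe",s.sum(),m.round(4),np.degrees(np.arctan2(m[1],m[0])).round(1))
    b=(near&(H[...,0]>100)&(H[...,0]<130)&(H[...,1]>90))
E
python3 s.py
```

```text
Traceback (most recent call last):
  File "s.py", line 2, in <module>
    o=get_obs(); R=Ro.from_quat(o["ee_rot"]).as_matrix(); print(o["grip_width"].round(3),o["torque"].round(2),"phi",np.degrees(np.arctan2(*(R[:,1]@F)[[1,0]])).round(1),"off",((o["position"]-LID)@F).round(4),"tilt",(R[:,2]@F).round(3)); inc(LID-.0235*N,67)
                                                                ^^^^^^^^^^^^^^^^^^^^^
AttributeError: 'float' object has no attribute 'round'
```

Forces are low, so I'll continue turning.

jog_arm --pt "0 0 0 0 0 -0.1 -0.4" --pt "0 0 0 0 0 -0.2 -0.4" --pt "0 0 0 0 0 -0.3 -0.4" --pt "0 0 0 0 0 -0.4 -0.4" --pt "0 0 0 0 0 -0.5 -0.4"

```text
clock: 4.13
position: [0.4944, -0.0927, 0.1505]
ee_rot: [0.841, 0.45, 0.275, 0.121]
ft_force: [-1.2, 0.9, 4.8]
grip_width: 0.626
grasp_force: 31.1
```

```bash
sed -i 's/o\["grip_width"\].round(3)/o["grip_width"]/' s.py; python3 s.py
```

```text
0.6261805911267385 [ 0.38  0.18 -0.01] phi -38.1 off [ 0.0006 -0.0003 -0.0245] tilt [ 0.002  0.    -1.   ]
inc [-0.0001, -0.0006, -0.001] [0.0025, 0.0002, -1.8346] t 4.13 q [0.7, -0.2, -0.45, 2.34, -0.61, 0.47, 0.12] F [-1.2  0.9  4.8]
side stripe 11 [-0.0046 -0.014  -0.0009] -108.3
top stripe 1 [ 0.0006 -0.0037  0.002 ] -80.7
```

jog_arm --pt "0 0 0 0 0 -0.1 -0.4" --pt "0 0 0 0 0 -0.2 -0.4" --pt "0 0 0 0 0 -0.3 -0.4" --pt "0 0 0 0 0 -0.4 -0.4" --pt "0 0 0 0 0 -0.5 -0.4"

```text
clock: 4.65
position: [0.4949, -0.0929, 0.1508]
ee_rot: [0.704, 0.644, 0.236, 0.185]
ft_force: [4.7, 1.1, 2.3]
grip_width: 0.623
grasp_force: 31.5
```

jog_arm --pt "0 0 0 0 0 -0.1 -0.4" --pt "0 0 0 0 0 -0.2 -0.4" --pt "0 0 0 0 0 -0.3 -0.4" --pt "0 0 0 0 0 -0.4 -0.4" --pt "0 0 0 0 0 -0.5 -0.4"

```text
clock: 5.07
position: [0.4951, -0.0926, 0.151]
ee_rot: [0.522, 0.798, 0.183, 0.238]
ft_force: [5.2, 1.9, 1.0]
grip_width: 0.623
grasp_force: 31.7
```

```bash
python3 s.py
```

```text
0.6228763543773755 [ 0.52 -0.82  0.15] phi 19.2 off [ 0.0014 -0.0003 -0.0245] tilt [ 0.004  0.    -1.   ]
inc [0.0007, -0.0012, -0.001] [0.0027, 0.0025, -0.8343] t 5.07 q [0.52, -0.2, -0.29, 2.35, -0.54, 0.45, 1.05] F [5.2 1.9 1. ]
side stripe 8 [ 0.0059 -0.0073  0.    ] -51.1
top stripe 4 [ 0.0152 -0.017   0.0009] -48.3
```

jog_arm --pt "0 0 0 0 0 -0.1 -0.4" --pt "0 0 0 0 0 -0.2 -0.4" --pt "0 0 0 0 0 -0.3 -0.4" --pt "0 0 0 0 0 -0.4 -0.4" --pt "0 0 0 0 0 -0.5 -0.4"

```text
clock: 5.58
position: [0.4951, -0.0922, 0.1511]
ee_rot: [0.309, 0.902, 0.119, 0.276]
ft_force: [3.5, 3.9, 3.5]
grip_width: 0.617
grasp_force: 32.0
```

jog_arm --pt "0 0 0 0 0 -0.1 -0.4" --pt "0 0 0 0 0 -0.2 -0.4" --pt "0 0 0 0 0 -0.3 -0.4" --pt "0 0 0 0 0 -0.33 -0.4" --pt "0 0 0 0 0 -0.33 -0.4"

```text
clock: 6.0
position: [0.495, -0.0919, 0.151]
ee_rot: [0.158, 0.941, 0.073, 0.292]
ft_force: [2.3, 2.7, 5.5]
grip_width: 0.62
grasp_force: 32.3
```

```bash
python3 s.py; python3 - <<'E'
from h import *
c=optics.camera("top"); a=cv2.resize(c["color"][130:230,230:340,::-1],(440,400),interpolation=cv2.INTER_CUBIC)
c=optics.camera("side"); b=cv2.resize(c["color"][110:210,200:290,::-1],(360,400),interpolation=cv2.INTER_CUBIC); cv2.imwrite("pics/t3.png",np.hstack([a,b]))
E
```

```text
0.6203872177549362 [ 0.96 -0.63  0.61] phi 66.6 off [ 0.0014  0.0005 -0.0245] tilt [ 0.003  0.001 -1.   ]
inc [0.0011, -0.001, -0.001] [0.0024, 0.0025, -0.0078] t 6.0 q [0.37, -0.21, -0.15, 2.35, -0.47, 0.44, 1.81] F [2.3 2.7 5.5]
side stripe 2 [ 0.0233 -0.001   0.0006] -2.5
top stripe 20 [ 0.0136 -0.0005  0.0011] -2.0
```

View pics/t3.png

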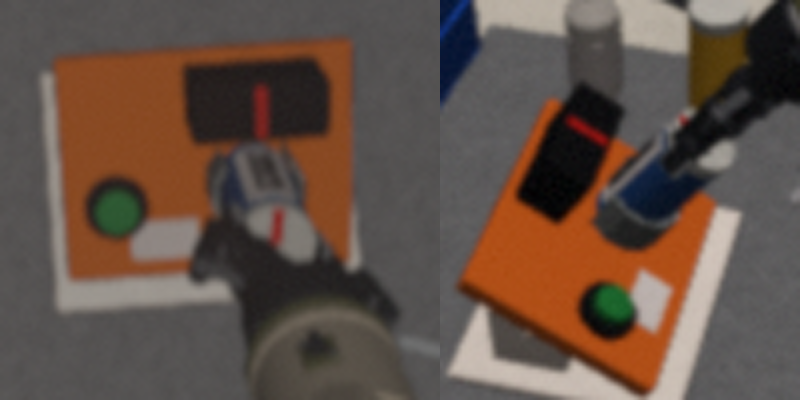

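The label (260,170) now faces up-slope towards the block, and the lid stripe at (277,225) points at the scanner's red mark (262,110). I'll measure the residual angle more finely.

```bash
cat > m.py <<'E'
from h import *
A={}
for n in("top","side"):
    cs=[optics.camera(n) for _ in range(4)]; c=cs[0]; im=np.mean([k["color"].astype(float) for k in cs],0)
    v,u=np.mgrid[:384,:512]; d=np.stack([u,v,np.ones_like(u)],-1)@np.linalg.inv(c["K"]).T@c["R"]; o=-c["R"].T@c["t"]
    def onp(p,nn): return o+d*(((p-o)@nn)/(d@nn))[...,None]
    X=(onp(LID,N)-LID)@F; red=np.clip(im[...,0]-np.maximum(im[...,1],im[...,2])-25,0,None)
    k=(np.hypot(X[...,0],X[...,1])<.032)&(red>0)
    q=X[k][:,:2]; w=red[k]; m=np.average(q,axis=0,weights=w); C=np.cov(q.T,aweights=w); e=np.linalg.eigh(C)[1][:,1]; e*=np.sign(e[0])
    # scanner's red strip on block top (60 mm above deck): direction & place
    Xb=(onp(LID-.061*N0,N0)-LID)@F0; kb=(abs(Xb[...,1])<.03)&(Xb[...,0]>.04)&(Xb[...,0]<.11)&(red>0)
    if kb.sum()>4:
        qb=Xb[kb][:,:2]; C2=np.cov(qb.T,aweights=red[kb]); eb=np.linalg.eigh(C2)[1][:,1]; print(n,"block strip",np.average(qb,axis=0,weights=red[kb]).round(4),"dir",np.degrees(np.arctan(eb[1]/eb[0])).round(2))
    P,H=pts(c); L=(abs((P-LID)@N)<.006)&(np.hypot(*((P-LID)@F)[...,:2].transpose(2,0,1))<.035)&(H[...,1]<60)&(H[...,2]>90); ql=((P-LID)@F)[L]
    print(n,"stripe",k.sum(),m.round(4),"dir",np.degrees(np.arctan2(e[1],e[0])).round(1),"lid bbox",ql.min(0).round(4),ql.max(0).round(4),L.sum(),"h",np.median(ql[:,2]).round(4))
    q=(P-LID)@F; rad=np.hypot(q[...,0],q[...,1]); lab=(abs(rad-.027)<.006)&(q[...,2]<-.025)&(q[...,2]>-.11)&(H[...,1]<70)&(H[...,2]>80)&(q[...,0]>0)
    a=np.degrees(np.arctan2(q[lab][:,1],q[lab][:,0])); print("  label",lab.sum(),np.percentile(a,[3,50,97]).round(1) if lab.any() else 0)
E
python3 m.py
```

```text
top block strip [ 0.0672 -0.0031] dir 27.06
top stripe 45 [ 0.0139 -0.0061] dir -84.3 lid bbox [-0.0103 -0.0254 -0.005 ] [0.0279 0.0176 0.0044] 123 h 0.0007
  label 67 [-49.5  15.6  31.3]
side block strip [0.071  0.0062] dir -0.07
side stripe 6 [ 0.0221 -0.0028] dir 74.7 lid bbox [-0.0274 -0.0164 -0.0051] [0.026  0.0273 0.0025] 57 h -0.0007
  label 48 [ 4.7 22.6 34.7]
```

jog_arm --pt "0 0 0 0 0 0 0.2" --pt "0 0 0 0 0 0 0.4" --pt "0 0 0 0 0 0 0.6" --pt "0 0 -0.01 0 0 0 0.8" --pt "0 0 -0.025 0 0 0 0.8"

```text
clock: 7.02
position: [0.4785, -0.0936, 0.1686]
ee_rot: [0.159, 0.941, 0.073, 0.289]
ft_force: [-0.7, 0.6, -0.0]
grip_width: 0.9
grasp_force: 0.0
```

jog_arm --pt "0 0 -0.02 0 0 0 0.8" --pt "0 0 -0.04 0 0 0 0.8" --pt "0 0 -0.06 0 0 0 0.8" --pt "0 0 -0.06 0 0 0 0.8"

```text
clock: 7.35
position: [0.4451, -0.0973, 0.2222]
ee_rot: [0.159, 0.94, 0.072, 0.292]
ft_force: [0.5, 0.6, 0.9]
grip_width: 0.902
grasp_force: 0.0
```

```bash
sed -i 's/red=np.clip.*$/red=np.clip(im[...,0]-im[...,1]-2.5*abs(im[...,1]-im[...,2])-20,0,None)/' m.py; python3 m.py; python3 -c "
from h import *
c=optics.camera('top'); cv2.imwrite('pics/t4.png',cv2.resize(c['color'][130:230,230:340,::-1],(660,600),interpolation=cv2.INTER_CUBIC)); inc(LID,67)"
```

```text
top block strip [0.0742 0.0004] dir 0.26
top stripe 29 [ 0.0141 -0.0015] dir -3.5 lid bbox [-0.0271 -0.0253 -0.0058] [0.028  0.0254 0.005 ] 263 h 0.0006
  label 78 [-47.6  12.4  30.9]
side block strip [0.0731 0.0001] dir 1.77
side stripe 23 [ 0.0138 -0.0018] dir -4.8 lid bbox [-0.026  -0.0242 -0.0052] [0.0258 0.0281 0.0032] 155 h -0.0005
  label 45 [ 7.4 22.7 33.4]
inc [-0.0009, 0.0003, 0.0595] [0.0011, -0.0011, -0.0096] t 7.8 q [0.42, -0.43, -0.13, 2.35, -0.42, 0.68, 1.78] F [0.7 0.  0. ]
```

View pics/t4.png

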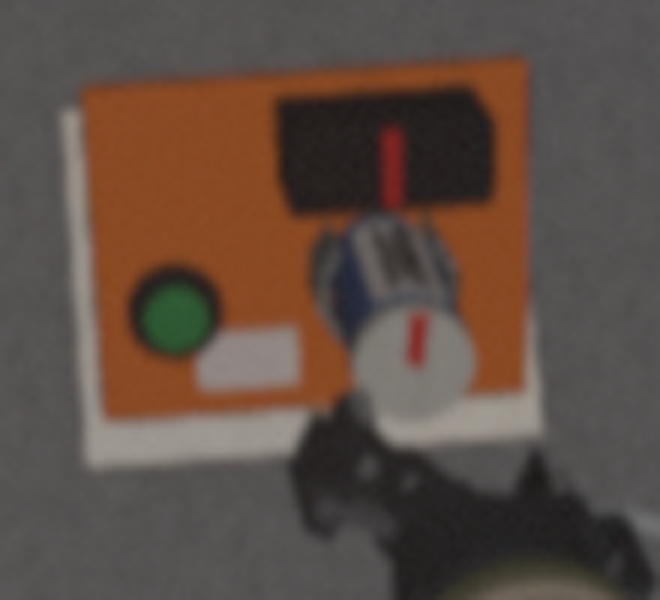

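The stripe is still about 5° short: two views give -3.5 to -7°, against the block's strip at 0 to 2°. The top crop shows the stripe at (417,340), slightly clockwise of the mark at (392,165). I'll regrasp and add 0.09 rad.

jog_arm --pt "-0.001 0 0.02 0 0 0 0.8" --pt "-0.001 0 0.04 0 0 0 0.8" --pt "-0.001 0 0.06 0 0 0 0.7" --pt "-0.001 0 0.083 0 0 0 0.6" --pt "-0.001 0 0.083 0 0 0 0.5"

```text
clock: 8.22
position: [0.4932, -0.0921, 0.148]
ee_rot: [0.158, 0.942, 0.073, 0.288]
ft_force: [-0.4, 0.5, -1.3]
grip_width: 0.747
grasp_force: 0.0
```

```bash
python3 -c "
from h import *
inc(LID-.0245*N,67)"
```

```text
inc [-0.0018, 0.0003, -0.0014] [0.0011, -0.0051, -0.0096] t 8.22 q [0.37, -0.2, -0.16, 2.35, -0.47, 0.45, 1.81] F [-0.4  0.5 -1.3]
```

jog_arm --pt "-0.001 0 0 0 0 0 0.2" --pt "-0.001 0 0 0 0 0 0.0" --pt "-0.001 0 0 0 0 0 -0.2" --pt "-0.001 0 0 0 0 0 -0.4" --pt "-0.001 0 0 0 0 0 -0.4"

```text
clock: 8.63
position: [0.494, -0.0935, 0.1529]
ee_rot: [0.159, 0.941, 0.072, 0.291]
ft_force: [-0.8, 0.1, -2.4]
grip_width: 0.619
grasp_force: 34.0
```

jog_arm --pt "0 0 0 0 0 -0.03 -0.4" --pt "0 0 0 0 0 -0.06 -0.4" --pt "0 0 0 0 0 -0.095 -0.4" --pt "0 0 0 0 0 -0.095 -0.4" --pt "0 0 0 0 0 -0.095 -0.4"

```text
clock: 9.05
position: [0.4942, -0.0934, 0.1527]
ee_rot: [0.114, 0.947, 0.059, 0.294]
ft_force: [-0.4, 0.6, -3.7]
grip_width: 0.618
grasp_force: 34.0
```

jog_arm --pt "0 0 0 0 0 0 0.2" --pt "0 0 0 0 0 0 0.4" --pt "0 0 0 0 0 0 0.6" --pt "0 0 -0.01 0 0 0 0.8" --pt "0 0 -0.025 0 0 0 0.8"

```text
clock: 9.47
position: [0.48, -0.0943, 0.1726]
ee_rot: [0.114, 0.947, 0.059, 0.293]
ft_force: [0.4, -0.5, -0.1]
grip_width: 0.897
grasp_force: 0.0
```

jog_arm --pt "0 0 -0.02 0 0 0 0.8" --pt "0 0 -0.04 0 0 0 0.8" --pt "0 0 -0.06 0 0 0 0.8" --pt "0 0 -0.065 0 0 0 0.8" --pt "0 0 -0.065 0 0 0 0.8"

```text
clock: 9.88
position: [0.4437, -0.098, 0.2282]
ee_rot: [0.114, 0.947, 0.058, 0.295]
ft_force: [1.0, -0.1, -0.7]
grip_width: 0.9
grasp_force: 0.0
```

```bash
python3 m.py; python3 - <<'E'
from h import *
o=get_obs(); print(o["clock"],o["position"],o["joint_pos"].round(2))
B=[]
for n in("top","side"):
    c=optics.camera(n); P,H=pts(c); near,_,g,_=masks(P,H,c); q=(P-LID)@F0
    b=g&(abs(q[...,1]-.1)<.04)&(abs(q[...,0])<.05); 
    e,inl=plane(P[b]); print(n,b.sum(),"btn",np.percentile(q[b],[2,50,98],axis=0).round(4).tolist())
    L=near&(np.hypot(q[...,0],q[...,1])<.022)&(abs(q[...,2])<.008); print(" lid normal",(plane(P[L])[1]@F0).round(3),"lid h",q[L].mean(0).round(4))
E
```

```text
top block strip [0.0743 0.0004] dir 0.61
top stripe 32 [0.0146 0.0004] dir 3.7 lid bbox [-0.026  -0.0257 -0.005 ] [0.0275 0.0256 0.0056] 268 h 0.0005
  label 78 [-48.6  16.1  37.9]
side block strip [0.0731 0.0001] dir 1.86
side stripe 23 [0.0144 0.0003] dir 4.7 lid bbox [-0.0257 -0.0257 -0.0057] [0.0256 0.0281 0.0029] 152 h -0.0007
  label 55 [-3.7 30.1 42.7]
10.2833 [ 0.44303451 -0.09723002  0.2255482 ] [ 0.41 -0.44 -0.12  2.34 -0.4   0.7   1.86]
top 89 btn [[-0.0223, 0.0869, -0.1071], [-0.0081, 0.1002, -0.0988], [0.0044, 0.1144, -0.0951]]
 lid normal [-0.05  -0.028  0.998] lid h [ 0.0002 -0.0001  0.0008]
side 86 btn [[-0.0233, 0.0897, -0.1102], [-0.008, 0.1055, -0.1009], [0.0052, 0.1168, -0.0957]]
 lid normal [-0.063 -0.015  0.998] lid h [ 0.     -0.0004 -0.0002]
```

The tin now sits within about 2° of square, with lid height and lean unchanged (seated). Next is the button, so I'll work out the move.

```bash
cat >> h.py <<'E'
def go0():
    global N,F
    N,F=N0,F0
BTN=LID+F0@[-.0085,.1005,-.0985]
E
python3 -c "
import h;from h import *
h.go0(); print(BTN); inc(BTN+.165*N0,70)"
```

```text
[0.51749358 0.01017383 0.08243237]
inc [0.0379, 0.0944, 0.0001] [0.0157, 0.0423, 0.0332] t 10.38 q [0.41, -0.44, -0.12, 2.34, -0.4, 0.7, 1.86] F [-0.2  0.1 -0.1]
```

jog_arm --pt "0.01 0.025 0 0.005 0.015 0.01 0.5" --pt "0.02 0.05 0 0.01 0.03 0.02 0" --pt "0.03 0.075 0 0.016 0.042 0.033 -0.5" --pt "0.038 0.094 0 0.016 0.042 0.033 -1" --pt "0.038 0.094 0 0.016 0.042 0.033 -1"

```text
clock: 10.8
position: [0.4344, 0.0061, 0.221]
ee_rot: [0.129, 0.952, 0.059, 0.27]
ft_force: [0.4, -0.8, 0.9]
grip_width: 0.188
grasp_force: 0.0
```

```bash
python3 -c "
import h;from h import *
h.go0(); inc(BTN+.045*N0,70)"
```

```text
inc [0.0023, -0.0035, 0.1166] [0.0006, -0.002, 0.0033] t 10.8 q [0.13, -0.5, -0.21, 2.36, -0.15, 0.71, 1.31] F [ 0.4 -0.8  0.9]
```

jog_arm --pt "0.002 -0.003 0.025 0 0 0 -1" --pt "0.002 -0.003 0.05 0 0 0 -1" --pt "0.002 -0.003 0.08 0 0 0 -1" --pt "0.002 -0.003 0.105 0 0 0 -1" --pt "0.002 -0.003 0.105 0 0 0 -1"

```text
clock: 11.22
position: [0.4869, 0.0052, 0.1258]
ee_rot: [0.13, 0.953, 0.058, 0.267]
ft_force: [-1.4, 0.1, -0.8]
grip_width: 0.0
grasp_force: 0.0
```

```bash
python3 - <<'E'
import h;from h import *
h.go0(); inc(BTN+.025*N0,70)
ims=[]; o=get_obs(); R=Ro.from_quat(o["ee_rot"]).as_matrix(); tip=o["position"]+.025*R[:,2]
for n,(v0,u0) in(("top",(130,230)),("side",(120,200))):
    c=optics.camera(n); P,H=pts(c); q=(P-o["position"])@R
    k=(c["depth"]>0)&(np.hypot(q[...,0],q[...,1])<.025)&(q[...,2]<.04)&(q[...,2]>-.03)&(H[...,1]<90); print(n,k.sum(),np.sort(q[k][:,2])[-6:].round(3))
    im=cv2.resize(c["color"][v0:v0+100,u0:u0+100,::-1],(400,400),interpolation=cv2.INTER_CUBIC)
    for X,col in((tip,(0,255,255)),(BTN,(255,0,255))):
        w=c["K"]@(c["R"]@X+c["t"]); cv2.circle(im,(int((w[0]/w[2]-u0)*4),int((w[1]/w[2]-v0)*4)),3,col,-1)
    ims.append(im)
cv2.imwrite("pics/b5.png",np.hstack(ims))
E
```

```text
inc [-0.0022, 0.0035, 0.0282] [-0.0016, -0.0085, 0.0001] t 11.22 q [0.17, -0.21, -0.27, 2.38, -0.1, 0.4, 1.28] F [-1.4  0.1 -0.8]
top 28 [-0.007 -0.007 -0.006 -0.005 -0.004 -0.004]
side 27 [-0.013 -0.013 -0.013 -0.011 -0.008  0.   ]
```

View pics/b5.png

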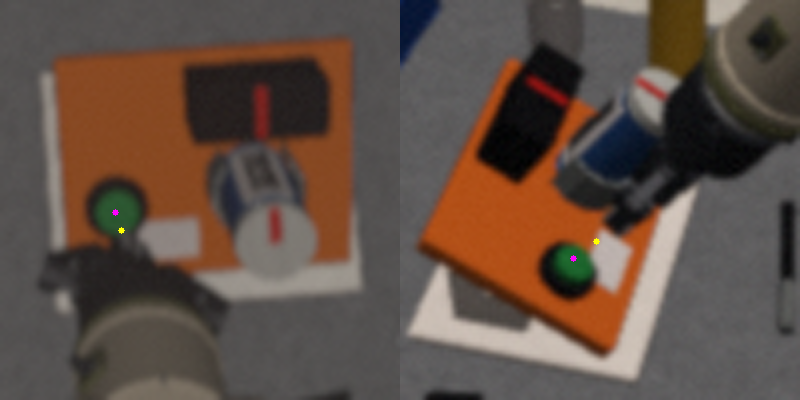

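The fingertips, at (612,225) in the side view and (125,240) in the top view, line up with the button. They look about 20 mm short of the nominal tip, so I'll approach by feel.

jog_arm --pt "-0.002 0.0035 0.006 0 -0.008 0 -1" --pt "-0.002 0.0035 0.012 0 -0.008 0 -1" --pt "-0.002 0.0035 0.018 0 -0.008 0 -1" --pt "-0.002 0.0035 0.024 0 -0.008 0 -1" --pt "-0.002 0.0035 0.024 0 -0.008 0 -1"

```text
clock: 11.73
position: [0.5028, 0.0084, 0.1112]
ee_rot: [0.131, 0.951, 0.058, 0.274]
ft_force: [-0.3, -0.1, -0.8]
grip_width: 0.006
grasp_force: 0.0
```

```bash
cat > b.py <<'E'
import h;from h import *
h.go0(); inc(BTN+.025*N0,70); o=get_obs(); print("axial F",(o["ft_force"]@N0).round(2),"h of TCP over btn",((o["position"]-BTN)@F0).round(4))
for n in("top","side"):
    c=optics.camera(n); P,H=pts(c); near,_,g,_=masks(P,H,c); q=(P-LID)@F0; b=g&(abs(q[...,1]-.1)<.03)&(abs(q[...,0]+.008)<.03); R=Ro.from_quat(o["ee_rot"]).as_matrix(); t=(P-o["position"])@R
    k=(c["depth"]>0)&(abs(t[...,0])<.02)&(abs(t[...,1])<.02)&(t[...,2]<.04)&(t[...,2]>-.03)&(H[...,1]<80)
    print(n,"btn",b.sum(),np.percentile(q[b][:,2],[50,90]).round(4) if b.any() else 0,"tip z",np.sort(t[k][:,2])[-4:].round(3))
E
python3 b.py
```

```text
inc [0.0029, -0.0003, 0.0072] [-0.0012, 0.0054, 0.0001] t 11.73 q [0.19, -0.14, -0.3, 2.38, -0.05, 0.33, 1.22] F [-0.3 -0.1 -0.8]
axial F -0.48 h of TCP over btn [ 0.0028 -0.0007  0.0322]
top btn 52 [-0.0995 -0.0968] tip z [0.039 0.039 0.039 0.04 ]
side btn 85 [-0.1009 -0.0979] tip z [-0.004  0.031  0.033  0.036]
```

jog_arm --pt "0.002 0 0.003 0 0.005 0 -1" --pt "0.002 0 0.006 0 0.005 0 -1" --pt "0.002 0 0.009 0 0.005 0 -1" --pt "0.002 0 0.009 0 0.005 0 -1"

```text
clock: 12.17
position: [0.506, 0.0095, 0.1026]
ee_rot: [0.131, 0.952, 0.058, 0.271]
ft_force: [0.1, 0.9, -0.2]
grip_width: -0.0
grasp_force: 0.0
```

```bash
python3 b.py
```

```text
inc [0.0009, -0.0005, -0.0018] [-0.0009, 0.0005, 0.0002] t 12.17 q [0.2, -0.11, -0.31, 2.37, -0.03, 0.31, 1.2] F [ 0.1  0.9 -0.2]
axial F -0.26 h of TCP over btn [0.001  0.0002 0.0232]
top btn 45 [-0.0991 -0.096 ] tip z [0.035 0.035 0.035 0.035]
side btn 94 [-0.1007 -0.098 ] tip z [0.035 0.036 0.036 0.037]
```

jog_arm --pt "0 0 0.003 0 0 0 -1" --pt "0 0 0.006 0 0 0 -1" --pt "0 0 0.006 0 0 0 -1"

```text
clock: 12.52
position: [0.5092, 0.0097, 0.0975]
ee_rot: [0.131, 0.952, 0.058, 0.271]
ft_force: [-0.9, -0.3, 1.5]
grip_width: -0.0
grasp_force: 0.0
```

jog_arm --pt "0 0 0.003 0 0 0 -1" --pt "0 0 0.004 0 0 0 -1" --pt "0 0 0.004 0 0 0 -1"

```text
clock: 12.77
position: [0.5113, 0.0098, 0.0944]
ee_rot: [0.131, 0.952, 0.058, 0.271]
ft_force: [0.2, -0.2, -0.4]
grip_width: -0.001
grasp_force: 0.0
```

```bash
python3 b.py
```

```text
inc [0.001, -0.0005, -0.0116] [-0.001, 0.0006, 0.0002] t 12.77 q [0.2, -0.08, -0.32, 2.37, -0.0, 0.29, 1.18] F [ 0.2 -0.2 -0.4]
axial F -0.46 h of TCP over btn [0.0011 0.0001 0.0134]
top btn 33 [-0.0988 -0.0963] tip z [0.025 0.025 0.026 0.026]
side btn 79 [-0.1013 -0.0975] tip z [0.026 0.027 0.027 0.028]
```

jog_arm --pt "0 0 0.002 0 0 0 -1" --pt "0 0 0.004 0 0 0 -1" --pt "0 0 0.004 0 0 0 -1"

```text
clock: 13.12
position: [0.5135, 0.01, 0.091]
ee_rot: [0.131, 0.952, 0.058, 0.271]
ft_force: [0.0, 0.0, -0.4]
grip_width: -0.004
grasp_force: 0.0
```

jog_arm --pt "0 0 0.002 0 0 0 -1" --pt "0 0 0.004 0 0 0 -1" --pt "0 0 0.004 0 0 0 -1"

```text
clock: 13.37
position: [0.5156, 0.0102, 0.0875]
ee_rot: [0.131, 0.952, 0.058, 0.271]
ft_force: [0.0, -1.0, -0.8]
grip_width: -0.001
grasp_force: 0.0
```

```bash
python3 b.py; python3 - <<'E'
from h import *
ims=[]
for n,(v0,u0) in(("top",(150,220)),("side",(140,200))):
    c=optics.camera(n); ims.append(cv2.resize(c["color"][v0:v0+80,u0:u0+80,::-1],(400,400),interpolation=cv2.INTER_CUBIC))
cv2.imwrite("pics/b6.png",np.hstack(ims))
E
```

```text
inc [0.001, -0.0005, -0.0197] [-0.0009, 0.0007, 0.0001] t 13.37 q [0.21, -0.06, -0.33, 2.36, 0.03, 0.27, 1.15] F [ 0.  -1.  -0.8]
axial F -0.65 h of TCP over btn [0.0011 0.0001 0.0053]
top btn 21 [-0.1013 -0.0968] tip z [0.017 0.017 0.017 0.017]
side btn 68 [-0.1015 -0.0936] tip z [0.019 0.019 0.019 0.02 ]
```

View pics/b6.png

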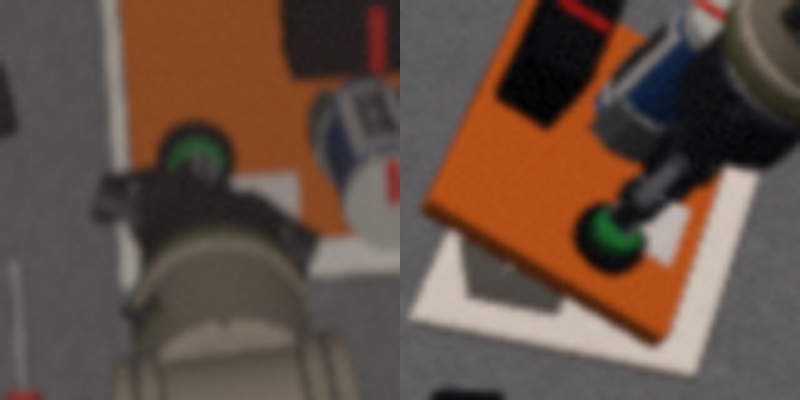

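The fingertips are centred just above the button, at (205,160) in the top view and (622,220) in the side view. I'll keep going in small steps.

jog_arm --pt "0 0 0.0015 0 0 0 -1" --pt "0 0 0.003 0 0 0 -1" --pt "0 0 0.003 0 0 0 -1"

```text
clock: 13.82
position: [0.5172, 0.0103, 0.0851]
ee_rot: [0.131, 0.952, 0.058, 0.272]
ft_force: [-0.7, -0.4, 0.3]
grip_width: -0.001
grasp_force: 0.0
```

jog_arm --pt "0 0 0.0015 0 0 0 -1" --pt "0 0 0.003 0 0 0 -1" --pt "0 0 0.003 0 0 0 -1"

```text
clock: 14.07
position: [0.5189, 0.0104, 0.0826]
ee_rot: [0.131, 0.952, 0.058, 0.272]
ft_force: [-1.2, -1.8, 1.9]
grip_width: -0.006
grasp_force: 1.3
```

jog_arm --pt "0 0 0.0015 0 0 0 -1" --pt "0 0 0.003 0 0 0 -1" --pt "0 0 0.003 0 0 0 -1"

```text
clock: 14.32
position: [0.5205, 0.0106, 0.0802]
ee_rot: [0.131, 0.952, 0.058, 0.272]
ft_force: [-3.2, -0.1, 3.6]
grip_width: 0.001
grasp_force: 2.2
```

jog_arm --pt "0 0 0.0015 0 0 0 -1" --pt "0 0 0.003 0 0 0 -1" --pt "0 0 0.003 0 0 0 -1"

```text
clock: 14.57
position: [0.5216, 0.0106, 0.0787]
ee_rot: [0.13, 0.952, 0.058, 0.272]
ft_force: [-42.2, -0.5, 47.3]
grip_width: -0.002
grasp_force: 31.1
```

jog_arm --pt "0 0 0.001 0 0 0 -1" --pt "0 0 0.002 0 0 0 -1" --pt "0 0 0.002 0 0 0 -1"

```text
clock: 14.82
position: [0.5222, 0.0106, 0.0781]
ee_rot: [0.13, 0.952, 0.057, 0.272]
ft_force: [-73.7, -0.3, 83.0]
grip_width: -0.001
grasp_force: 54.6
```

The button has bottomed out, since force rose sharply to about 110 N (under the 120 N limit). I'll back off now.

jog_arm --pt "0 0 -0.005 0 0 0 -1" --pt "0 0 -0.015 0 0 0 -1" --pt "0 0 -0.035 0 0 0 -1" --pt "0 0 -0.06 0 0 0 -1" --pt "0 0 -0.09 0 0 0 -1"

```text
clock: 15.23
position: [0.4742, 0.0073, 0.1519]
ee_rot: [0.131, 0.952, 0.058, 0.271]
ft_force: [0.1, -0.1, -0.4]
grip_width: -0.002
grasp_force: 0.0
```

```bash
python3 b.py; python3 m.py; python3 - <<'E'
from h import *
c=optics.camera("top"); P,H=pts(c); o=np.load("top0.npz"); d=(abs(c["color"].astype(int)-o["color"]).sum(2)>110)[90:265,180:400]; cv2.imwrite("pics/t7.png",cv2.resize(c["color"][90:265,180:410,::-1],(800,600),interpolation=cv2.INTER_CUBIC)); 
n,_,st,ce=cv2.connectedComponentsWithStats(d.astype(np.uint8)); print([(s.tolist(),x.round().tolist()) for s,x in zip(st,ce) if s[4]>12][1:])
for n in("top","side"):
    c=optics.camera(n); P,H=pts(c); near=masks(P,H,c)[0]; q=(P-LID)@F0; L=near&(np.hypot(q[...,0],q[...,1])<.022)&(abs(q[...,2])<.008); print(" lid normal",(plane(P[L])[1]@F0).round(3),"lid",q[L].mean(0).round(4))
E
```

```text
inc [0.0, -0.0005, 0.0569] [-0.0005, -0.0012, -0.0001] t 15.23 q [0.19, -0.29, -0.28, 2.39, -0.14, 0.48, 1.3] F [ 0.1 -0.1 -0.4]
axial F -0.4 h of TCP over btn [0.0003 0.0005 0.0819]
top btn 91 [-0.0985 -0.0956] tip z [-0.006 -0.005 -0.004 -0.003]
side btn 89 [-0.1006 -0.098 ] tip z [-0.014 -0.011 -0.008 -0.006]
top block strip [0.0743 0.0003] dir 0.55
top stripe 33 [0.0147 0.0004] dir 3.7 lid bbox [-0.0261 -0.0257 -0.0059] [0.0284 0.0254 0.0046] 265 h 0.0005
  label 70 [-35.3  19.7  37.5]
side block strip [0.073  0.0001] dir 1.92
side stripe 24 [0.0145 0.0004] dir 4.8 lid bbox [-0.0174 -0.0261 -0.0057] [0.0263 0.0278 0.0029] 118 h -0.0006
  label 55 [-3.7 30.2 42.2]
[([108, 79, 8, 11, 28], [110.0, 85.0]), ([118, 93, 2, 7, 13], [118.0, 96.0]), ([62, 102, 45, 24, 525], [80.0, 113.0]), ([109, 164, 3, 11, 29], [110.0, 170.0]), ([114, 164, 4, 11, 29], [116.0, 169.0])]
 lid normal [-0.039 -0.031  0.999] lid [0.0002 0.0001 0.0006]
 lid normal [-0.051 -0.006  0.999] lid [ 0.0026  0.0016 -0.0002]
```

View pics/t7.png

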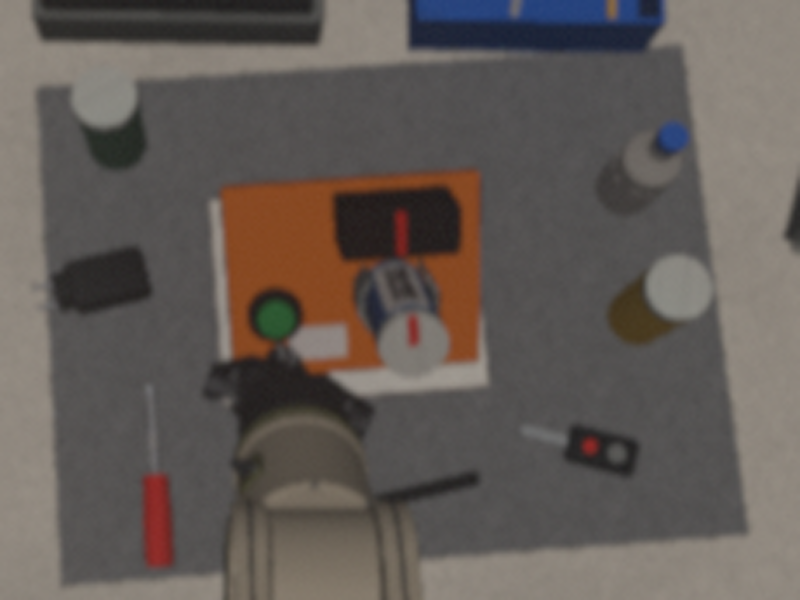

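The button is back up, at (275,315). The label and stripe at (400,280) and (413,330) face the block's red mark, the neighbours haven't moved, and the gripper is clear, so I'm handing in.

```bash
python3 -c "
from workcell import workorder
print(workorder.hand_in())"
```

```text
the job is handed in; nothing more can be done
None
```

I turned the tin in its rest until the label faced the red window to within about 3°, still fully home, then pressed the button to its stop and let it go (peak press about 111 N, under the 120 N limit), moved nothing else on the mat, and handed in at about 15 s with no verdict returned.

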